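# Pin the slide press and set its thumbscrew

### The job

Take the collared steel locating pin out of the tube rack and put it down through the eye of the slide press until its collar rests on the bridge, then let go of it. Next turn the press's thumbscrew clockwise until it seats, back it off a quarter turn so that the glass slide is not under load, and finish while still gripping the thumbscrew there. Leave the tubes, bottles, jar, dishes and box where they are.

Things in the scene. Friction and masses are not known exactly. Their poses are not given: they have to be found in the camera images.
- press: slide press, fixed to the bench: grey base plate 110 (its x) x 200 (its y) x 15 mm, with an aluminium bridge over it, 60 x 200 x 15 mm, carried by a post at each end; bridge top is 75 mm above the table. Origin under the base's centre. The bridge has the pin's eye at x 0, y -65 mm and the thumbscrew's axis at x 0, y +35 mm (press frame); a steel platen lies over the glass slide below the screw. The press may stand left or right, at any yaw within 0.4 rad
- eye (a point): centre of the mouth of the eye, on the bridge's top face (75 mm above the table): a plain vertical through hole, 14 mm dia, 15 mm deep; in line below it the base plate has an 18 mm hole. Axes as the press's
- pin: steel locating pin, 12 mm dia, its foot tapered over the last 14 mm to a 6 mm tip; a 26 mm dia collar 4 mm thick begins 70 mm above the tip, and above it is a plain round steel head 20 mm dia, 34 mm high (74 to 108 mm above the tip). Origin at the tip, z along the pin towards the head. Stands upright in one hole of the rack, tip 10 mm above the table, collar 20 mm above the rack's top; mass 60 to 125 g
- pin_collar (a point): centre of the collar's underside, 70 mm above the pin's tip; rests on the bridge when the pin is home
- rack: white tube rack block, fixed, 55 (its x) x 190 (its y) x 60 mm high, origin under its centre; one row of four upright holes 13.5 mm dia, 50 mm deep, at y -67.5, -22.5, +22.5 and +67.5 mm. The pin and two tubes stand in three of them, in any order
- screw (a joint): angle of the thumbscrew in rad, grows as it turns clockwise seen from above. It stands between 0.5 and 1.7 at the start; it seats at 3.2, where a firm, slightly springy stop (about 2.5 N m per rad) is felt. It turns against a friction of about 0.05 N m, stays where it is left, and sinks 0.8 mm per rad
- screw_grip (a point): centre of the thumbscrew's wing, on the screw's axis, 112 mm above the table when seated (up to 2.2 mm higher before). The wing is a flat upright bar 46 mm long (this point's x axis), 10 mm thick (its y axis), 30 mm high (15 mm above and below this point), with 22 mm free under it. The wing's x axis lies at the press's yaw minus the joint value
- tube_a: plain capped plastic test tube, 12 mm dia, 78 mm long with a 16 mm grey cap, standing in another hole of the rack (cap top 88 mm above the table); bystander, origin at its lower end
- tube_b: a second capped test tube like tube_a; bystander
- cup: lidded specimen jar, 48 mm dia, 55 mm high, origin under its centre; bystander
- amber: small amber bottle, 42 mm dia, 85 mm high; origin under its centre; bystander
- dropper: small white dropper bottle, 30 mm dia, 70 mm high; origin under its centre; bystander
- slidebox: cardboard slide box 80 x 60 x 25 mm; origin under its centre; bystander
- dishes: two stacked culture dishes, 90 mm dia, 30 mm high; origin under their centre; bystander

How it is judged:
On the way, in this order (a step that is already met when the one before it is completed fails the run):
1. the pin is home in the eye, collar on the bridge, and released (z of pin_collar in the frame of eye between -0.004 and 0.004 m and horizontal distance between pin_collar and eye below 0.005 m and angle between the z axis of pin and the z axis of press, either way round below 0.08 rad and contact force between the fingers and pin below 0.1 N), for 0.2 s.
2. the thumbscrew is turned clockwise to its seat (value of joint screw above 3.13 rad), for 0.1 s.
3. the thumbscrew is backed off a quarter turn (value of joint screw between 1.28 and 1.98 rad), for 0.2 s.
At the end, for the whole second after the job is handed in: The thumbscrew stands a quarter turn (1.57 rad, within about 0.35 rad) back from its seat at 3.2, at rest and gripped by the fingers (over 2 N), and the pin is home in the eye: collar within 4 mm of the bridge's top and 5 mm of the eye's centre, upright within 0.08 rad, not touched (all of step 1 and all of step 3 and contact force between the fingers and screw above 2 N and velocity of joint screw between -0.1 and 0.1 rad/s); the arm keeps its last pose, push and grip.
It fails at once if a bystander (tube_a, tube_b, cup, amber, dropper, slidebox, dishes) is moved more than 30 mm (distance of any of tube_a, tube_b, cup, amber, dropper, slidebox, dishes from where it was at the start of the episode above 0.03 m).
It also fails if it takes over 67 s, if anything falls off the work surface, if the arm or the gripper's body presses on something with over 40 N, if the wrist force passes 120 N, or if a joint passes its speed limit or range.

### The arm

A 6-joint arm with a two-finger parallel gripper is mounted at the origin on the work surface. World frame = base frame: x ahead of the robot, y to its left, z up, the work surface at z = 0. Lengths are in m, angles in rad, forces in N, time in s.
With the tool pointing down it reaches from about 0.275 to 0.825 m from the base axis. Payload 4.9 kg.
Tool frame: the origin (TCP) lies between the finger pads; the fingertips stand ahead of it and the grasp point (between the pads) lies 6 mm ahead of it (finger_overhang is the z of the fingertips in the tool frame, in m); z points along the fingers, y is the line along which they close (so a half turn about z gives the same grasp; the last joint's range is limited). The gripper opens to 85 mm and grips with 20 to 120 N. Pads are 22 mm wide; open, the fingers measure 114 mm over their backs; the gripper's body (76 mm by 85 mm) begins 54 mm behind the grasp point. The pads swing forward as they close: fully open they stand 13 mm farther back than shut.
Start: joints at [1.197, 0.326, -0.193, 1.052, 0, 1.437], TCP at [0.131, 0.534, 0.256] pointing down, gripper open.
Joint ranges: [-2.65, 2.65], [-0.97, 1.79], [-1.3, 1.35], [-1.93, 2.1], [-1.47, 1.37], [-3.14, 3.14]. Speed limits (rad/s): [2.57, 2.57, 3.14, 3.14, 3.14, 3.14].

### API

Orientations are given as a unit quaternion [w, x, y, z].
In Python, from rig import observe, snapshot, sign_off, outline_of, tip_of, finger_overhang gives the robot as it stands. The module is installed in compiled form; this text tells all that it offers.
- The arm moves only by the shell command python3 -m creep 'ROWS' [FORCE]. ROWS is JSON, a list of rows, each an object with "offset": the shift along the tool's x, y, z in m, a list of three; "rotation": the turn, a rotation vector about the tool's x, y, z in degrees, a list of three; "fingers": the finger opening in m, from 0 to 0.0854. In form: [{"offset": [x, y, z], "rotation": [rx, ry, rz], "fingers": fingers}, ...]. A call has 1 to 20 rows; each row is the pose to reach, as a shift and turn from the pose commanded when the call began, along the tool's axes at that moment; what a row does not reach only later rows make up. A row lasts 1/12 s, in which the tool goes at most 41.7 mm and 7.16 degrees, less where a joint would pass 70% of its speed; a pose out of reach is approached as far as the arm can. A call with a gripper value outside its range is refused whole. The fingers move at their own pace and stop on an object; FORCE is the grip in N (left out, the last holds). Time passes only in rows, so rows that repeat a pose let the fingers close. It gives the time, the measured TCP pose, the force, the opening and the grip force at its end, in the units of the state.
- observe(): the state, without advancing time (a new reading comes with each control period).
- snapshot(name): name is "scene" or "side" or "wrist"; returns a dict with "img" (420x560x3 uint8, blue, green, red), "camera_matrix" (3x3 intrinsics, pixels), "k1" (the pictures are not rectified: a ray, as slopes to the right and down, at radius r is drawn at 1 + k1 r^2 times it, then the intrinsics apply), "camera_from_world" (4x4, takes a point from world to camera coordinates). Camera axes: x right, y up, looking along -z (the intrinsics and any distortion apply to the point x, -y, -z); pixel columns grow to the right and rows downward; lengths in m; the calibration is good to about 2 mm. A picture is of the moment at which its call begins. There is no depth.
- sign_off(): hands the job in; it is judged then, once.
Trained networks look in a picture, given as the dict that the camera call returned (one of the last four; its "shot" number tells which), for a name from the list of things; names that differ only in an ending like _2 or _b are one class to them, and where a whole thing is asked for, a point or a joint stands for the part that bears it (a point fixed in the world has none). Each returns a list of dicts, best first, with "confidence" (0 to 1); they miss things now and then, are a little off and sometimes report something else, mostly with a low value. They report only what shows in the picture. A call takes as long as a camera call.
- outline_of(label, picture): "region" (420x560 bool, what is visible of it) and "extent" ([left, top, right, bottom] in pixels, round what is visible of it).
- tip_of(label, picture): "uv" ([column, row] in pixels: a listed point, or the origin of a listed thing).
The state is a dict: "time_s": time; "joint_positions": joint angles; "qvel": joint speeds; "joint_torque": joint torques, N m; "position": TCP position; "tool_rot": TCP orientation; "wrist_force": force on the tool from outside, world axes, zero at the start; "moment": the same for the moment, N m; "finger_gap": finger opening in m; "gripper_force": force on a finger pad.
Only numpy, scipy, OpenCV 4.12 (cv2) and the standard library are available. Lean on these libraries where they do the work, as an engineer would, in place of code of your own. Each camera call takes 0.05 s, during which the arm holds its last target. There are 200 camera calls.

## Working session

There is one attempt and no reset: what is moved stays moved. The work goes in short steps, Python scripts to look and compute and a shell command to move; the robot and the scene stay as the last step left them, time stands still between calls to the robot, and variables do not carry over. Pictures are saved under pics/ and viewed, at most 13 in all, crops included, and the job is handed in when it is done.

```bash
mkdir -p pics
cat > h.py <<'E'
import numpy as np, cv2
from rig import observe, snapshot, sign_off, outline_of, tip_of, finger_overhang
from scipy.spatial.transform import Rotation as R
def ray(p,uv):
    K=np.array(p["camera_matrix"]);k=p["k1"]
    s=cv2.undistortPoints(np.array([[uv]],float),K,np.array([k,0,0,0,0.]))[0,0]
    T=np.array(p["camera_from_world"]);Rm=T[:3,:3];t=T[:3,3]
    return -Rm.T@t, Rm.T@np.array([s[0],-s[1],-1.])
def atz(p,uv,z):
    c,d=ray(p,uv); return c+d*(z-c[2])/d[2]
def proj(p,X):
    T=np.array(p["camera_from_world"]);q=T[:3,:3]@np.array(X)+T[:3,3]
    s=np.array([q[0],-q[1]])/-q[2]; s=s*(1+p["k1"]*(s@s)); K=np.array(p["camera_matrix"])
    return K[:2,:2]@s+K[:2,2]
def pose():
    o=observe(); q=o["tool_rot"]; return np.array(o["position"]),R.from_quat([q[1],q[2],q[3],q[0]])
def totool(v):
    return pose()[1].inv().apply(v)
def tri(rs):
    A=np.zeros((3,3));b=np.zeros(3)
    for c,d in rs:
        d=d/np.linalg.norm(d);M=np.eye(3)-np.outer(d,d);A+=M;b+=M@c
    return np.linalg.solve(A,b)
E
python3 - <<'E'
from h import *
np.set_printoptions(precision=4,suppress=True)
print(finger_overhang, observe())
P={}
for n in ["scene","side","wrist"]:
    p=snapshot(n);P[n]=p;
    print(n,np.linalg.inv(np.array(p["camera_from_world"]))[:3,3],p["k1"])
    for l in ["eye","pin","pin_collar","rack","screw_grip","press","tube_a","cup","amber","dropper","slidebox","dishes"]:
        z={"eye":.075,"pin":.01,"pin_collar":.08,"screw_grip":.113,"tube_a":.01}.get(l,0)
        for t in tip_of(l,p)[:2]: print(l,np.array(t["uv"]),round(t["confidence"],2),atz(p,t["uv"],z))
cv2.imwrite("pics/a.png",np.vstack([cv2.resize(P["scene"]["img"],(560,420))])); cv2.imwrite("pics/b.png",P["side"]["img"])
E
```

```text
0.025 {'time_s': 0.0, 'joint_positions': array([ 1.1968,  0.327 , -0.1936,  1.052 ,  0.    ,  1.4366]), 'qvel': array([ 0.0002,  0.0006, -0.0017, -0.0006, -0.0002,  0.0017]), 'joint_torque': array([ -0.0025, -44.3407,  26.2438,   0.0156,  -0.0003,   0.    ]), 'position': array([0.1304, 0.5337, 0.2555]), 'tool_rot': array([-0.0002,  0.1196,  0.9928, -0.0009]), 'wrist_force': array([-0.5815,  0.6659,  0.4439]), 'moment': array([-0.0286,  0.0358, -0.0234]), 'gripper_force': 0.0, 'finger_gap': 0.08533940615336799}
scene [1.0597 0.418  0.8535] -0.027232505487209912
eye [359.8 252.5] 0.84 [0.5199 0.1706 0.075 ]
pin [209.1 301. ] 0.22 [ 0.7684 -0.0099  0.01  ]
pin_collar [218.8 194.3] 0.56 [ 0.5929 -0.1496  0.08  ]
rack [206.6 199.1] 0.64 [ 0.5746 -0.2193  0.    ]
rack [381.2 294. ] 0.23 [0.5263 0.2392 0.    ]
screw_grip [273.1 159.9] 0.62 [ 0.4601 -0.1082  0.113 ]
screw_grip [402.4 276.4] 0.61 [0.5405 0.272  0.113 ]
press [381.  293.1] 0.72 [0.5247 0.2377 0.    ]
cup [222.6 195.9] 0.68 [ 0.5424 -0.1977  0.    ]
cup [326.7 202.8] 0.58 [ 0.398   0.0049 -0.    ]
amber [254.4 258.2] 0.8 [ 0.62
[... 349 characters left out ...]
0.52 [ 0.5975 -0.1352  0.08  ]
pin_collar [214.8 285. ] 0.34 [ 0.3774 -0.0609  0.08  ]
rack [362.  336.5] 0.88 [ 0.5783 -0.2169  0.    ]
screw_grip [223.5 145.2] 0.55 [0.5309 0.2743 0.113 ]
screw_grip [214.3 287.8] 0.19 [ 0.3669 -0.0943  0.113 ]
press [235.7 191.9] 0.6 [0.5395 0.2461 0.    ]
cup [214.  286.7] 0.63 [0.3932 0.0045 0.    ]
amber [321.5 256.6] 0.83 [ 0.6111 -0.0196  0.    ]
dropper [243.4 376.3] 0.73 [ 0.366  -0.1951  0.    ]
dropper [359.6 331.9] 0.3 [ 0.5798 -0.2069  0.    ]
slidebox [162.2 236.5] 0.95 [0.3465 0.1811 0.    ]
dishes [384.5 230.5] 0.74 [ 0.7652 -0.0145  0.    ]
dishes [322.5 255. ] 0.57 [ 0.6151 -0.0167  0.    ]
wrist [0.0564 0.5521 0.3741] -0.037793357375541924
```

View pics/a.png

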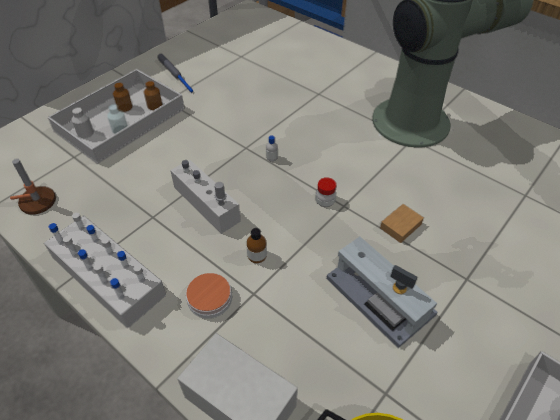

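View pics/b.png

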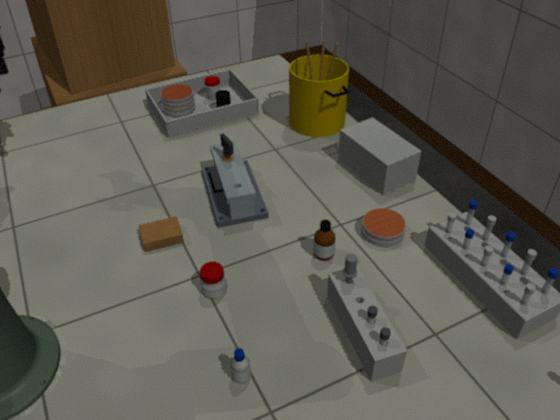

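The scene view shows the rack with two tubes at one end, an empty hole at about (208,190) and the pin at (219,190). The press is on the left, with the eye at (360,253) and the wing at (402,276). The side view agrees, with the pin at (350,268) and the eye at (238,184).

Run:
```python
from h import *
np.set_printoptions(precision=4,suppress=True)
P={n:snapshot(n) for n in ["scene","side","wrist"]}
T=np.array(P["wrist"]["camera_from_world"]);p,r=pose()
print("cam in tool",r.inv().apply(np.linalg.inv(T)[:3,3]-p),"axis",r.inv().apply(-T[2,:3]),"imgx",r.inv().apply(T[0,:3]),"K",P["wrist"]["camera_matrix"][0])
for l,z in [("eye",.075),("screw_grip",.113),("pin_collar",.08)]:
    rs=[]
    for n in ["scene","side"]:
        ts=tip_of(l,P[n])
        if l=="screw_grip": ts=[t for t in ts if atz(P[n],t["uv"],.113)[1]>.1]
        if ts: rs.append(ray(P[n],ts[0]["uv"]))
    X=tri(rs) if len(rs)==2 else None
    print(l,X)
    if X is not None: print(" tool off",r.inv().apply(X-p))
```

```text
cam in tool [ 0.0763 -0.0003 -0.1178] axis [-0.3001 -0.0014  0.9539] imgx [-0.0008  1.      0.0012] K [326.0332   0.     282.8809]
eye [0.5182 0.1774 0.0773]
 tool off [-0.4612 -0.2546  0.179 ]
screw_grip [0.5407 0.2721 0.1115]
 tool off [-0.4606 -0.1572  0.1448]
pin_collar [ 0.598  -0.1363  0.0871]
 tool off [-0.6133 -0.5403  0.1692]
```

```bash
T='{"offset":[-0.45,-0.205,-0.03],"rotation":[0,0,0],"fingers":0.085}'; python3 -m creep '[{"offset":[-0.45,-0.205,-0.03],"rotation":[0,0,0],"fingers":0.085},{"offset":[-0.45,-0.205,-0.03],"rotation":[0,0,0],"fingers":0.085},{"offset":[-0.45,-0.205,-0.03],"rotation":[0,0,0],"fingers":0.085},{"offset":[-0.45,-0.205,-0.03],"rotation":[0,0,0],"fingers":0.085},{"offset":[-0.45,-0.205,-0.03],"rotation":[0,0,0],"fingers":0.085},{"offset":[-0.45,-0.205,-0.03],"rotation":[0,0,0],"fingers":0.085},{"offset":[-0.45,-0.205,-0.03],"rotation":[0,0,0],"fingers":0.085},{"offset":[-0.45,-0.205,-0.03],"rotation":[0,0,0],"fingers":0.085},{"offset":[-0.45,-0.205,-0.03],"rotation":[0,0,0],"fingers":0.085},{"offset":[-0.45,-0.205,-0.03],"rotation":[0,0,0],"fingers":0.085},{"offset":[-0.45,-0.205,-0.03],"rotation":[0,0,0],"fingers":0.085},{"offset":[-0.45,-0.205,-0.03],"rotation":[0,0,0],"fingers":0.085},{"offset":[-0.45,-0.205,-0.03],"rotation":[0,0,0],"fingers":0.085},{"offset":[-0.45,-0.205,-0.03],"rotation":[0,0,0],"fingers":0.085},{"offset":[-0.45,-0.205,-0.03],"rotation":[0,0,0],"fingers":0.085},{"offset":[-0.45,-0.205,-0.03],"rotation":[0,0,0],"fingers":0.085},{"offset":[-0.45,-0.205,-0.03],"rotation":[0,0,0],"fingers":0.085},{"offset":[-0.45,-0.205,-0.03],"rotation":[0,0,0],"fingers":0.085}]'
python3 - <<'E'
from h import *
np.set_printoptions(precision=4,suppress=True)
p=snapshot("wrist");cv2.imwrite("pics/c.png",p["img"])
print(pose()[0],observe()["joint_positions"])
for l,z in [("eye",.075),("screw_grip",.113),("press",0)]:
    for t in tip_of(l,p)[:2]: print(l,np.array(t["uv"]),round(t["confidence"],2),atz(p,t["uv"],z))
for l in ["screw_grip","press"]:
  for o in outline_of(l,p)[:1]:
    print(l,o["confidence"],o["extent"])
    if l=="screw_grip":
        ys,xs=np.nonzero(o["region"]); print(cv2.minAreaRect(np.c_[xs,ys].astype(np.float32)))
E
```

```text
time_s: 3.9
position: [0.5181, 0.2293, 0.2864]
tool_rot: [-0.0, 0.119, 0.993, 0.0]
wrist_force: [0.0, 0.2, 0.4]
finger_gap: 0.0847
gripper_force: 0.0
[0.5183 0.2292 0.2865] [ 0.286   0.3398 -0.0948  1.1361  0.      0.5241]
eye [233.2 193.9] 0.7 [0.5202 0.1743 0.075 ]
screw_grip [333.5 201.6] 0.8 [0.5407 0.2717 0.113 ]
press [294.5 178.1] 0.93 [0.536  0.2392 0.    ]
screw_grip 0.65 [308.2, 182.6, 363.7, 215.8]
((333.8594665527344, 196.5432586669922), (28.011682510375977, 51.023902893066406), 72.89727020263672)
```

View pics/c.png

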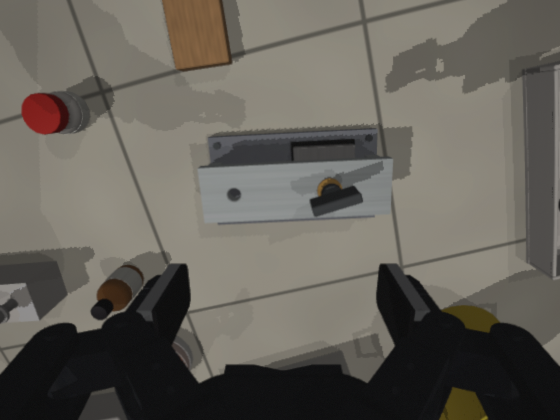

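The wrist view shows the bridge with its top corners at about (200,167), (391,158), (391,214) and (204,222), the eye at (234,194), and the wing running from (311,208) to (361,193). The networks agree with this.

Run:
```python
from h import *
np.set_printoptions(precision=4,suppress=True)
p=snapshot("wrist")
E=[];S=[]
for k in range(3):
    t=tip_of("eye",p)[0]["uv"];E.append(atz(p,t,.075));p=snapshot("wrist")
c=[atz(p,u,.075) for u in [(200,167),(391,158),(391,214),(204,222)]]
print(c); m=sum(c)/4; d=(c[1]+c[2]-c[0]-c[3]);yaw=np.arctan2(-d[0],d[1]);print("ctr",m,"yaw",yaw,"len",np.linalg.norm(d)/2,np.linalg.norm(c[0]-c[3]))
Y=np.array([-np.sin(yaw),np.cos(yaw),0]);print("eye",m-.065*Y,E,"screw",m+.035*Y)
# dark-hole centroid in the picture
g=cv2.cvtColor(p["img"],cv2.COLOR_BGR2GRAY)[180:208,220:248]; ys,xs=np.nonzero(g<80);print("hole",xs.mean()+220,ys.mean()+180,len(xs),atz(p,(xs.mean()+220,ys.mean()+180),.075))
a,b=atz(p,(310.5,203.5),.128),atz(p,(359,187.5),.128);w=b-a;print("wing ang",np.arctan2(w[1],w[0]),np.linalg.norm(w))
```

```text
Traceback (most recent call last):
IndexError: list index out of range
```

Run:
```python
from h import *
np.set_printoptions(precision=4,suppress=True)
p=snapshot("wrist")
c=[atz(p,u,.075) for u in [(200,167),(391,158),(391,214),(204,222)]]
m=sum(c)/4; d=(c[1]+c[2]-c[0]-c[3]);yaw=np.arctan2(-d[0],d[1]);print("ctr",m,"yaw",yaw,"len",np.linalg.norm(d)/2,np.linalg.norm(c[0]-c[3]))
Y=np.array([-np.sin(yaw),np.cos(yaw),0]);print("eye",m-.065*Y,"screw",m+.035*Y)
g=cv2.cvtColor(p["img"],cv2.COLOR_BGR2GRAY)[182:207,222:247]; ys,xs=np.nonzero(g<90);u=(xs.mean()+222,ys.mean()+182);print("hole",u,len(xs),atz(p,u,.075))
a,b=atz(p,(310.5,203.5),.128),atz(p,(359,187.5),.128);w=b-a;print("wing ang",np.arctan2(w[1],w[0]),np.linalg.norm(w))
pp,r=pose(); cv2.imwrite("pics/d.png",cv2.resize(p["img"][140:240,190:400],None,fx=3.5,fy=3.5,interpolation=cv2.INTER_CUBIC))
```

```text
ctr [0.5336 0.2383 0.075 ] yaw -0.19359952635193306 len 0.19809318303546503 0.06001555873913898
eye [0.5211 0.1745 0.075 ] screw [0.5403 0.2727 0.075 ]
hole (np.float64(234.13740458015266), np.float64(193.2290076335878)) 131 [0.5205 0.1746 0.075 ]
wing ang 1.6656332268940777 0.04457308342808411
```

View pics/d.png

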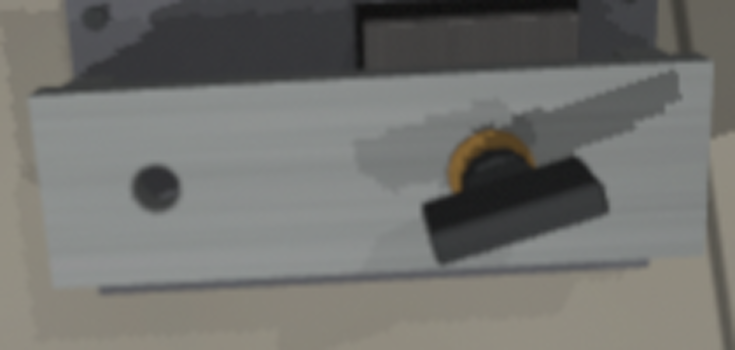

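The crop confirms the hole at (234,193) in full-frame pixels. The wing slope gives a joint value of about 1.3, which is plausible. Next I move to hover over the pin.

```bash
python3 -m creep '[{"offset":[-0.162,-0.34,0.02],"rotation":[0,0,0],"fingers":0.085},{"offset":[-0.162,-0.34,0.02],"rotation":[0,0,0],"fingers":0.085},{"offset":[-0.162,-0.34,0.02],"rotation":[0,0,0],"fingers":0.085},{"offset":[-0.162,-0.34,0.02],"rotation":[0,0,0],"fingers":0.085},{"offset":[-0.162,-0.34,0.02],"rotation":[0,0,0],"fingers":0.085},{"offset":[-0.162,-0.34,0.02],"rotation":[0,0,0],"fingers":0.085},{"offset":[-0.162,-0.34,0.02],"rotation":[0,0,0],"fingers":0.085},{"offset":[-0.162,-0.34,0.02],"rotation":[0,0,0],"fingers":0.085},{"offset":[-0.162,-0.34,0.02],"rotation":[0,0,0],"fingers":0.085},{"offset":[-0.162,-0.34,0.02],"rotation":[0,0,0],"fingers":0.085},{"offset":[-0.162,-0.34,0.02],"rotation":[0,0,0],"fingers":0.085},{"offset":[-0.162,-0.34,0.02],"rotation":[0,0,0],"fingers":0.085},{"offset":[-0.162,-0.34,0.02],"rotation":[0,0,0],"fingers":0.085},{"offset":[-0.162,-0.34,0.02],"rotation":[0,0,0],"fingers":0.085}]'
python3 - <<'E'
from h import *
np.set_printoptions(precision=4,suppress=True)
p=snapshot("wrist");cv2.imwrite("pics/e.png",p["img"])
pp,r=pose();print(pp)
for l,z in [("pin",.01),("pin_collar",.08),("rack",0),("tube_a",.01)]:
    for t in tip_of(l,p)[:2]: print(l,np.array(t["uv"]),round(t["confidence"],2),atz(p,t["uv"],z))
for o in outline_of("pin",p)[:1]: print(o["confidence"],o["extent"])
E
```

```text
time_s: 5.52
position: [0.5955, -0.1389, 0.2665]
tool_rot: [-0.0, 0.119, 0.993, 0.0]
wrist_force: [0.4, 0.5, -0.6]
finger_gap: 0.0848
gripper_force: 0.0
[ 0.5956 -0.1389  0.2666]
pin [281.5 171.4] 0.55 [ 0.5953 -0.1413  0.01  ]
pin_collar [278.  187.5] 0.66 [ 0.596  -0.1446  0.08  ]
rack [224.  177.1] 0.97 [ 0.5876 -0.2109  0.    ]
tube_a [168.6 183. ] 0.55 [ 0.5771 -0.2746  0.01  ]
tube_a [202.1 178.3] 0.52 [ 0.5812 -0.2341  0.01  ]
0.77 [267.6, 174.6, 295.1, 209.8]
```

View pics/e.png

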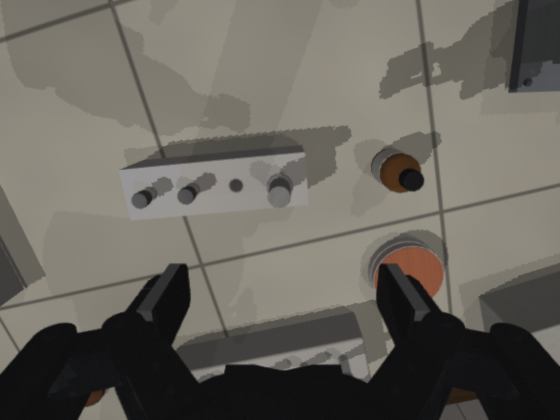

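The wrist view shows the pin's head top at about (279,197), the empty hole at (236,185) and the tubes at (142,199) and (187,194). I'll cross-check these with the head top and the hole spacing.

Run:
```python
from h import *
np.set_printoptions(precision=4,suppress=True)
p=snapshot("wrist")
h=atz(p,(279,198),.118);e=atz(p,(236.3,185.2),.06);a=atz(p,(142,200),.088);b=atz(p,(187,195),.088)
print(h,e,a,b,np.linalg.norm((h-e)[:2]),np.linalg.norm((b-a)[:2]))
c=[atz(p,u,.06) for u in [(122,168),(303,152),(308,205),(130,220)]];m=sum(c)/4;d=c[1]+c[2]-c[0]-c[3];d/=np.linalg.norm(d);print("rack",m,np.linalg.norm(c[1]-c[0]),"pin",m+.0675*d)
pp,r=pose();print(r.inv().apply(h-pp))
im=p["img"].copy()[150:230,240:320]
cv2.imwrite("pics/f.png",cv2.resize(im,None,fx=6,fy=6,interpolation=cv2.INTER_CUBIC))
```

```text
[ 0.596  -0.1441  0.118 ] [ 0.5886 -0.188   0.06  ] [ 0.5752 -0.2742  0.088 ] [ 0.5808 -0.2305  0.088 ] 0.044599286419458394 0.04407763561633776
rack [ 0.585  -0.2103  0.06  ] 0.18428104438144233 pin [ 0.5952 -0.1436  0.06  ]
[-0.0012 -0.0039  0.1484]
```

View pics/f.png

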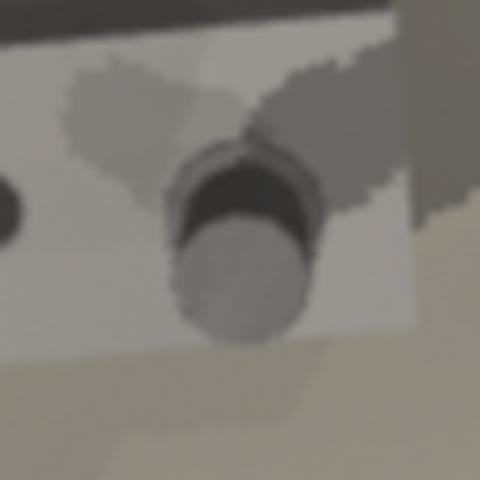

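The crop puts the head top at (280,197), so the pin is at (0.595,-0.1435), which agrees with the rack fit. I descend with the TCP going to about 0.118 and grip.

```bash
python3 -m creep '[{"offset":[-0.001,-0.0045,0.04],"rotation":[0,0,0],"fingers":0.085},{"offset":[-0.001,-0.0045,0.08],"rotation":[0,0,0],"fingers":0.085},{"offset":[-0.001,-0.0045,0.12],"rotation":[0,0,0],"fingers":0.07},{"offset":[-0.001,-0.0045,0.14],"rotation":[0,0,0],"fingers":0.06},{"offset":[-0.001,-0.0045,0.1485],"rotation":[0,0,0],"fingers":0.05},{"offset":[-0.001,-0.0045,0.1485],"rotation":[0,0,0],"fingers":0.04},{"offset":[-0.001,-0.0045,0.1485],"rotation":[0,0,0],"fingers":0.03},{"offset":[-0.001,-0.0045,0.1485],"rotation":[0,0,0],"fingers":0.02},{"offset":[-0.001,-0.0045,0.1485],"rotation":[0,0,0],"fingers":0.01},{"offset":[-0.001,-0.0045,0.1485],"rotation":[0,0,0],"fingers":0.01},{"offset":[-0.001,-0.0045,0.1485],"rotation":[0,0,0],"fingers":0.01},{"offset":[-0.001,-0.0045,0.1485],"rotation":[0,0,0],"fingers":0.01}]' 40
```

```text
time_s: 6.87
position: [0.5971, -0.1451, 0.1199]
tool_rot: [0.002, 0.119, 0.993, 0.0]
wrist_force: [1.4, 2.1, 6.6]
finger_gap: 0.0187
gripper_force: 39.5
```

```bash
python3 -m creep '[{"offset":[0,0,-0.015],"rotation":[0,0,0],"fingers":0.01},{"offset":[0,0,-0.035],"rotation":[0,0,0],"fingers":0.01},{"offset":[0,0,-0.06],"rotation":[0,0,0],"fingers":0.01},{"offset":[0,0,-0.09],"rotation":[0,0,0],"fingers":0.01},{"offset":[0,0,-0.11],"rotation":[0,0,0],"fingers":0.01},{"offset":[0,0,-0.11],"rotation":[0,0,0],"fingers":0.01},{"offset":[0,0,-0.11],"rotation":[0,0,0],"fingers":0.01},{"offset":[0,0,-0.11],"rotation":[0,0,0],"fingers":0.01}]' 50
python3 - <<'E'
from h import *
np.set_printoptions(precision=4,suppress=True)
p=snapshot("wrist");s=snapshot("side");c=snapshot("scene")
pp,r=pose();print(pp)
rs=[]
for q in (s,c):
    for l in("pin","pin_collar"):
        for t in tip_of(l,q)[:1]: print(l,t["uv"],round(t["confidence"],2),"pred",proj(q,pp+np.array([0,0,-.108 if l=="pin" else -.038])))
im=np.hstack([p["img"][160:,130:430],s["img"][160:,200:480]])
cv2.imwrite("pics/g.png",im)
E
```

```text
time_s: 7.53
position: [0.595, -0.1451, 0.227]
tool_rot: [-0.001, 0.12, 0.993, -0.0]
wrist_force: [0.7, 0.2, -0.9]
finger_gap: 0.0183
gripper_force: 48.9
[ 0.5946 -0.1449  0.2262]
pin [349.7, 258.1] 0.84 pred [353.0266 258.6069]
pin_collar [352.9, 224.9] 0.6 pred [356.4433 227.796 ]
pin [222.3, 184.3] 0.45 pred [218.1839 183.4668]
pin_collar [218.3, 159.1] 0.59 pred [214.9883 158.9751]
```

View pics/g.png

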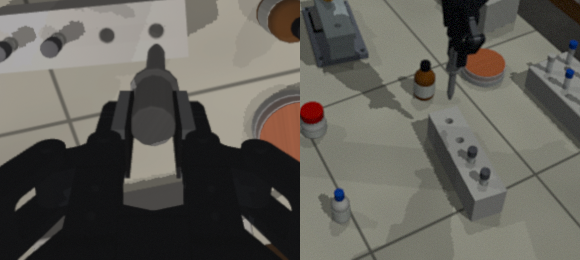

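The pin is held upright, with the tip showing under the fingers at crop (156,48), and the rack hole is empty. I move over the eye.

```bash
python3 -m creep '[{"offset":[0.02,0.035,0],"rotation":[0,0,0],"fingers":0.01},{"offset":[0.035,0.07,0],"rotation":[0,0,0],"fingers":0.01},{"offset":[0.055,0.105,0],"rotation":[0,0,0],"fingers":0.01},{"offset":[0.07,0.14,0],"rotation":[0,0,0],"fingers":0.01},{"offset":[0.09,0.175,0],"rotation":[0,0,0],"fingers":0.01},{"offset":[0.105,0.21,0],"rotation":[0,0,0],"fingers":0.01},{"offset":[0.125,0.245,0],"rotation":[0,0,0],"fingers":0.01},{"offset":[0.14,0.275,0],"rotation":[0,0,0],"fingers":0.01},{"offset":[0.148,0.293,0],"rotation":[0,0,0],"fingers":0.01},{"offset":[0.148,0.293,0],"rotation":[0,0,0],"fingers":0.01},{"offset":[0.148,0.293,0],"rotation":[0,0,0],"fingers":0.01},{"offset":[0.148,0.293,0],"rotation":[0,0,0],"fingers":0.01},{"offset":[0.148,0.293,0.02],"rotation":[0,0,0],"fingers":0.01},{"offset":[0.148,0.293,0.02],"rotation":[0,0,0],"fingers":0.01},{"offset":[0.148,0.293,0.02],"rotation":[0,0,0],"fingers":0.01},{"offset":[0.148,0.293,0.02],"rotation":[0,0,0],"fingers":0.01}]'
python3 - <<'E'
from h import *
np.set_printoptions(precision=4,suppress=True)
pp,r=pose();print(pp)
ztip=pp[2]-.109
for n in ("wrist","side","scene"):
    q=snapshot(n)
    if n=="wrist":cv2.imwrite("pics/h.png",cv2.resize(q["img"][150:300,200:380],None,fx=4,fy=4,interpolation=cv2.INTER_CUBIC))
    for l,z in(("pin",ztip),("pin_collar",ztip+.07),("eye",.075)):
        for t in tip_of(l,q)[:1]: print(n,l,t["uv"],round(t["confidence"],2),atz(q,t["uv"],z))
E
```

```text
time_s: 9.22
position: [0.5217, 0.1737, 0.2081]
tool_rot: [-0.0, 0.12, 0.993, -0.0]
wrist_force: [0.5, 0.5, -0.4]
finger_gap: 0.0184
gripper_force: 49.1
[0.5217 0.1737 0.2081]
wrist pin [285.2, 203.3] 0.62 [0.5158 0.1762 0.0991]
wrist pin_collar [279.6, 248.6] 0.96 [0.5183 0.1721 0.1691]
wrist eye [284.2, 202.0] 0.97 [0.5218 0.174  0.075 ]
side pin [236.9, 174.6] 0.53 [0.522  0.1811 0.0991]
side pin_collar [232.8, 147.1] 0.54 [0.5177 0.1801 0.1691]
side eye [239.1, 184.5] 0.74 [0.5237 0.1776 0.075 ]
scene pin [367.2, 248.1] 0.51 [0.5185 0.1832 0.0991]
scene pin_collar [370.7, 222.5] 0.68 [0.5156 0.1772 0.1691]
scene eye [363.3, 250.5] 0.78 [0.5113 0.1731 0.075 ]
```

View pics/h.png

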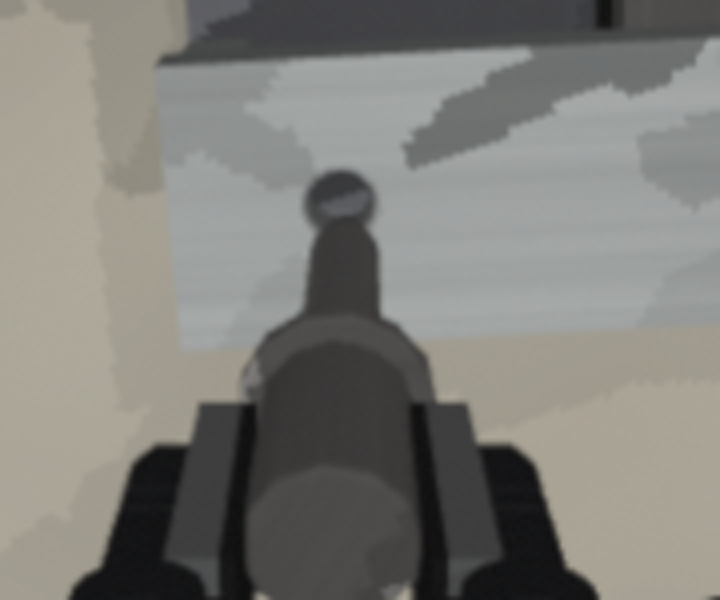

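The wrist crop shows the eye at crop (341,201), which is full-frame (285.3,200.3). The tip's top rim is at crop (347,217), just in front of the eye, and its centre is about 14 crop pixels lower. I'll work out the relative offset with the same camera.

Run:
```python
from h import *
np.set_printoptions(precision=4,suppress=True)
pp,r=pose();q=snapshot("wrist");zt=pp[2]-.109
f=lambda x,y:(x/4+200,y/4+150)
for n,(u,z) in {"eye":(f(341,201),.075),"tip":(f(347,231),zt),"headtop":(f(333,540),zt+.108)}.items():
    X=atz(q,u,z);print(n,X,"tool",r.inv().apply(X-pp))
# predicted tip rim & collar silhouette if pin is exactly vertical under tcp
for n,v in {"tip+x rim":(.003,0,.109),"tip ctr":(0,0,.109),"collar top far rim +x":(.013,0,.035),"head base +x":(.010,0,.035),"head top +x":(.01,0,.001),"head top -x":(-.01,0,.001)}.items():
    u=proj(q,pp+r.apply(v));print(n,(u-[200,150])*4)
```

```text
eye [0.5202 0.1763 0.075 ] tool [0.0015 0.0012 0.1328]
tip [0.5191 0.1775 0.0988] tool [0.0029 0.0021 0.109 ]
headtop [0.5173 0.1753 0.2068] tool [ 0.0041 -0.0004  0.001 ]
tip+x rim [335.304  230.2754]
tip ctr [335.3036 245.8351]
collar top far rim +x [336.2101 335.0163]
head base +x [336.2042 356.8954]
head top +x [336.9316 489.6758]
head top -x [336.8434 655.307 ]
```

Relative to the eye, the tip needs about -1.3 mm in x. The pin leans about 0.024 rad in tool y, so I correct the lean by 1.2° and enter the hole.

```bash
python3 -m creep '[{"offset":[-0.0013,0.0014,0],"rotation":[1.2,0,0],"fingers":0.01},{"offset":[-0.0013,0.0014,0.01],"rotation":[1.2,0,0],"fingers":0.01},{"offset":[-0.0013,0.0014,0.02],"rotation":[1.2,0,0],"fingers":0.01},{"offset":[-0.0013,0.0014,0.026],"rotation":[1.2,0,0],"fingers":0.01},{"offset":[-0.0013,0.0014,0.032],"rotation":[1.2,0,0],"fingers":0.01},{"offset":[-0.0013,0.0014,0.036],"rotation":[1.2,0,0],"fingers":0.01},{"offset":[-0.0013,0.0014,0.036],"rotation":[1.2,0,0],"fingers":0.01},{"offset":[-0.0013,0.0014,0.036],"rotation":[1.2,0,0],"fingers":0.01}]'
python3 - <<'E'
from h import *
q=snapshot("wrist");print(observe()["wrist_force"],observe()["moment"])
cv2.imwrite("pics/i.png",cv2.resize(q["img"][120:270,200:380],None,fx=4,fy=4,interpolation=cv2.INTER_CUBIC))
E
```

```text
time_s: 10.53
position: [0.5229, 0.1756, 0.1715]
tool_rot: [-0.001, 0.12, 0.993, -0.011]
wrist_force: [0.6, 0.1, -0.5]
finger_gap: 0.0185
gripper_force: 49.1
[ 0.2051579  -0.07080997 -0.85498563] [-0.00366875  0.01511244 -0.03355968]
```

View pics/i.png

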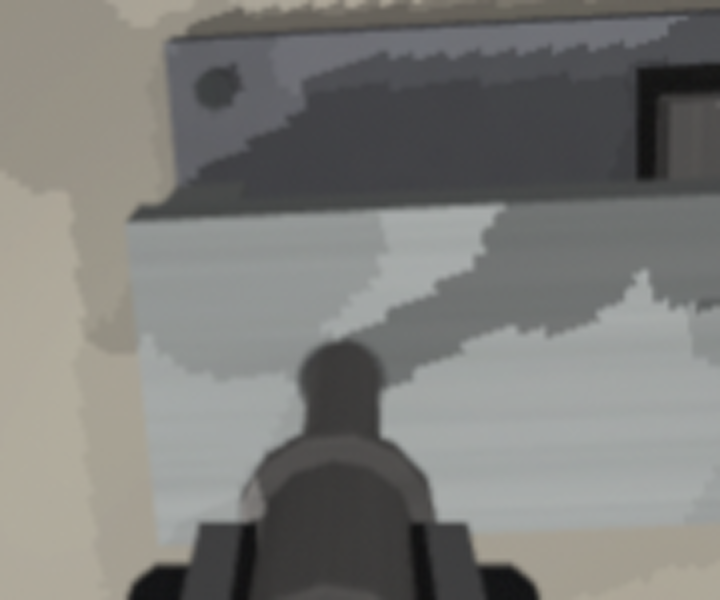

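The tip is inside the eye: the rim spans 298–384 and the shaft 306–380 in the crop, centred, with no contact force. I continue down.

```bash
python3 -m creep '[{"offset":[0,0,0.008],"rotation":[0,0,0],"fingers":0.01},{"offset":[0,0,0.016],"rotation":[0,0,0],"fingers":0.01},{"offset":[0,0,0.026],"rotation":[0,0,0],"fingers":0.01},{"offset":[0,0,0.036],"rotation":[0,0,0],"fingers":0.01},{"offset":[0,0,0.046],"rotation":[0,0,0],"fingers":0.01},{"offset":[0,0,0.052],"rotation":[0,0,0],"fingers":0.01},{"offset":[0,0,0.055],"rotation":[0,0,0],"fingers":0.01},{"offset":[0,0,0.0565],"rotation":[0,0,0],"fingers":0.01},{"offset":[0,0,0.0565],"rotation":[0,0,0],"fingers":0.01},{"offset":[0,0,0.0565],"rotation":[0,0,0],"fingers":0.01},{"offset":[0,0,0.0565],"rotation":[0,0,0],"fingers":0.01}]'
```

```text
time_s: 11.5
position: [0.5228, 0.1746, 0.1153]
tool_rot: [-0.001, 0.12, 0.993, -0.01]
wrist_force: [1.7, 1.0, -2.2]
finger_gap: 0.0178
gripper_force: 49.1
```

```bash
python3 -m creep '[{"offset":[0,0,0.001],"rotation":[0,0,0],"fingers":0.01},{"offset":[0,0,0.001],"rotation":[0,0,0],"fingers":0.01},{"offset":[0,0,0.001],"rotation":[0,0,0],"fingers":0.03},{"offset":[0,0,0],"rotation":[0,0,0],"fingers":0.05},{"offset":[0,0,0],"rotation":[0,0,0],"fingers":0.05},{"offset":[0,0,0],"rotation":[0,0,0],"fingers":0.05},{"offset":[0,0,-0.02],"rotation":[0,0,0],"fingers":0.05},{"offset":[0,0,-0.05],"rotation":[0,0,0],"fingers":0.05},{"offset":[0,0,-0.09],"rotation":[-1.2,0,0],"fingers":0.05},{"offset":[0,0,-0.12],"rotation":[-1.2,0,0],"fingers":0.05},{"offset":[0,0,-0.12],"rotation":[-1.2,0,0],"fingers":0.05},{"offset":[0,0,-0.12],"rotation":[-1.2,0,0],"fingers":0.05}]'
python3 - <<'E'
from h import *
np.set_printoptions(precision=4,suppress=True)
q=snapshot("wrist");pp,r=pose();print(pp,observe()["joint_positions"],r.as_rotvec())
for l,z in (("pin_collar",.075),("screw_grip",.1135)):
    for t in tip_of(l,q)[:1]: print(l,t["uv"],round(t["confidence"],2),atz(q,t["uv"],z))
cv2.imwrite("pics/j.png",cv2.resize(q["img"][130:310,160:440],None,fx=2.8,fy=2.8,interpolation=cv2.INTER_CUBIC))
E
```

```text
time_s: 12.5
position: [0.5245, 0.1772, 0.2372]
tool_rot: [0.002, 0.12, 0.993, 0.001]
wrist_force: [-0.1, 0.2, -0.9]
finger_gap: 0.0505
gripper_force: 0.0
[0.5234 0.177  0.2354] [ 0.1925  0.3448 -0.221   1.0042 -0.0001  0.4324] [0.3757 3.1182 0.0003]
pin_collar [278.6, 187.5] 0.63 [0.5198 0.174  0.075 ]
screw_grip [407.4, 193.3] 0.82 [0.5383 0.2724 0.1135]
```

View pics/j.png

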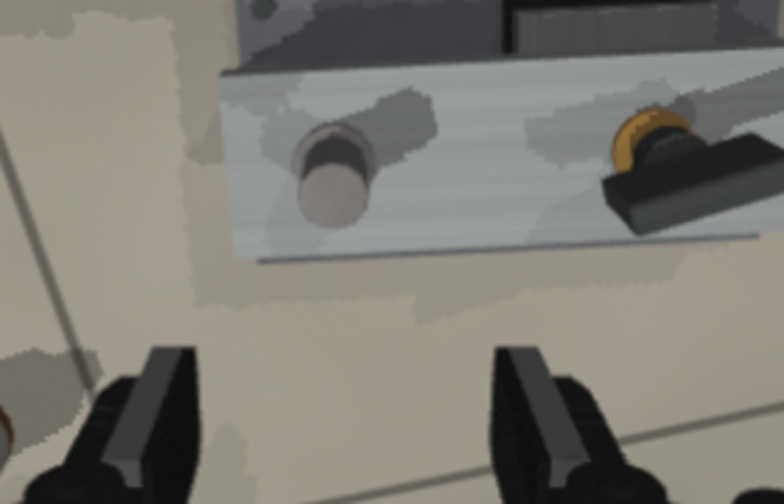

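The pin stands home, with the collar seated and the head top at crop (334,195). The wing is at crop (700,180), at the same angle as before. I move over the screw and turn the tool -108° so that j6 has room for the clockwise turn.

```bash
python3 -m creep '[{"offset":[0.006,0.03,0],"rotation":[0,0,-7],"fingers":0.05},{"offset":[0.006,0.06,0],"rotation":[0,0,-14],"fingers":0.05},{"offset":[0.006,0.097,0],"rotation":[0,0,-21],"fingers":0.05},{"offset":[0.006,0.097,0],"rotation":[0,0,-28],"fingers":0.05},{"offset":[0.006,0.097,0],"rotation":[0,0,-35],"fingers":0.05},{"offset":[0.006,0.097,0],"rotation":[0,0,-42],"fingers":0.05},{"offset":[0.006,0.097,0],"rotation":[0,0,-49],"fingers":0.05},{"offset":[0.006,0.097,0],"rotation":[0,0,-56],"fingers":0.05},{"offset":[0.006,0.097,0],"rotation":[0,0,-63],"fingers":0.05},{"offset":[0.006,0.097,0],"rotation":[0,0,-70],"fingers":0.05},{"offset":[0.006,0.097,0],"rotation":[0,0,-77],"fingers":0.05},{"offset":[0.006,0.097,0],"rotation":[0,0,-84],"fingers":0.05},{"offset":[0.006,0.097,0],"rotation":[0,0,-91],"fingers":0.05},{"offset":[0.006,0.097,0],"rotation":[0,0,-98],"fingers":0.05},{"offset":[0.006,0.097,0],"rotation":[0,0,-105],"fingers":0.05},{"offset":[0.006,0.097,0],"rotation":[0,0,-108],"fingers":0.05},{"offset":[0.006,0.097,0],"rotation":[0,0,-108],"fingers":0.05},{"offset":[0.006,0.097,0],"rotation":[0,0,-108],"fingers":0.05},{"offset":[0.006,0.097,0],"rotation":[0,0,-108],"fingers":0.05}]'
python3 - <<'E'
from h import *
np.set_printoptions(precision=4,suppress=True)
q=snapshot("wrist");pp,r=pose();print(pp,observe()["joint_positions"],"tooly",np.arctan2(*r.apply([0,1,0])[[1,0]]))
for l,z in (("pin_collar",.075),("screw_grip",.1135)):
    for t in tip_of(l,q)[:1]:
        X=atz(q,t["uv"],z);print(l,t["uv"],round(t["confidence"],2),X,r.inv().apply(X-pp))
cv2.imwrite("pics/k.png",cv2.resize(q["img"][130:310,170:400],None,fx=3.2,fy=3.2,interpolation=cv2.INTER_CUBIC))
E
```

```text
time_s: 14.23
position: [0.54, 0.2725, 0.2342]
tool_rot: [0.001, 0.732, -0.681, -0.0]
wrist_force: [-1.2, 0.1, -0.4]
finger_gap: 0.05
gripper_force: 0.0
[0.5402 0.2725 0.2345] [ 0.3453  0.4433 -0.0735  1.0554 -0.     -1.2988] tooly -3.0682939972379533
pin_collar [315.4, 81.9] 0.62 [0.5208 0.1771 0.075 ] [0.0937 0.0261 0.1595]
```

View pics/k.png

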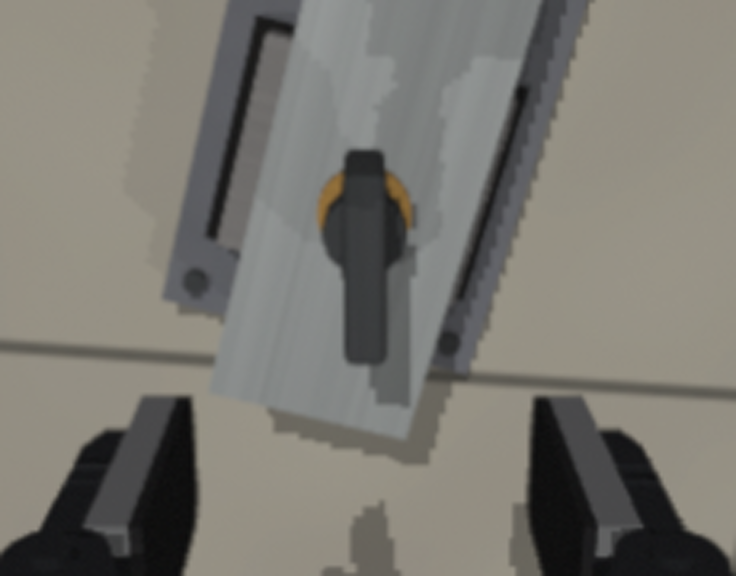

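The wing lies exactly along the image vertical at crop x 365, and the fingers are centred at 364. It is aligned, so I descend and grip.

```bash
python3 -m creep '[{"offset":[0.001,0,0.04],"rotation":[0,0,0],"fingers":0.05},{"offset":[0.001,0,0.075],"rotation":[0,0,0],"fingers":0.05},{"offset":[0.001,0,0.1],"rotation":[0,0,0],"fingers":0.05},{"offset":[0.001,0,0.114],"rotation":[0,0,0],"fingers":0.04},{"offset":[0.001,0,0.114],"rotation":[0,0,0],"fingers":0.03},{"offset":[0.001,0,0.114],"rotation":[0,0,0],"fingers":0.02},{"offset":[0.001,0,0.114],"rotation":[0,0,0],"fingers":0.01},{"offset":[0.001,0,0.114],"rotation":[0,0,0],"fingers":0},{"offset":[0.001,0,0.114],"rotation":[0,0,0],"fingers":0},{"offset":[0.001,0,0.114],"rotation":[0,0,0],"fingers":0},{"offset":[0.001,0,0.114],"rotation":[0,0,0],"fingers":0}]' 50
```

```text
time_s: 15.3
position: [0.5396, 0.2713, 0.1209]
tool_rot: [0.001, 0.733, -0.68, -0.0]
wrist_force: [-3.4, -1.4, -12.5]
finger_gap: 0.0178
gripper_force: 49.1
```

The gap of 17.8 mm is too wide for a 10 mm wing, so the tips are likely on the hub below it. I open, rise 11 mm and re-grip.

```bash
python3 -m creep '[{"offset":[0,0,0],"rotation":[0,0,0],"fingers":0.04},{"offset":[0,0,0],"rotation":[0,0,0],"fingers":0.04},{"offset":[0,0,0],"rotation":[0,0,0],"fingers":0.04},{"offset":[0,0,-0.011],"rotation":[0,0,0],"fingers":0.04},{"offset":[0,0,-0.011],"rotation":[0,0,0],"fingers":0.03},{"offset":[0,0,-0.011],"rotation":[0,0,0],"fingers":0.02},{"offset":[0,0,-0.011],"rotation":[0,0,0],"fingers":0.01},{"offset":[0,0,-0.011],"rotation":[0,0,0],"fingers":0},{"offset":[0,0,-0.011],"rotation":[0,0,0],"fingers":0},{"offset":[0,0,-0.011],"rotation":[0,0,0],"fingers":0},{"offset":[0,0,-0.011],"rotation":[0,0,0],"fingers":0}]' 50
```

```text
time_s: 16.22
position: [0.5396, 0.2718, 0.1331]
tool_rot: [0.0, 0.733, -0.68, -0.001]
wrist_force: [-4.3, 0.1, 9.1]
finger_gap: 0.0088
gripper_force: 51.2
```

```bash
python3 -m creep '[{"offset":[0,0,0],"rotation":[0,0,6],"fingers":0},{"offset":[0,0,0],"rotation":[0,0,12],"fingers":0},{"offset":[0,0,0],"rotation":[0,0,18],"fingers":0},{"offset":[0,0,0.0003],"rotation":[0,0,24],"fingers":0},{"offset":[0,0,0.0003],"rotation":[0,0,30],"fingers":0},{"offset":[0,0,0.0005],"rotation":[0,0,36],"fingers":0},{"offset":[0,0,0.0005],"rotation":[0,0,42],"fingers":0},{"offset":[0,0,0.0007],"rotation":[0,0,48],"fingers":0},{"offset":[0,0,0.0007],"rotation":[0,0,54],"fingers":0},{"offset":[0,0,0.0009],"rotation":[0,0,60],"fingers":0},{"offset":[0,0,0.0009],"rotation":[0,0,66],"fingers":0},{"offset":[0,0,0.001],"rotation":[0,0,72],"fingers":0},{"offset":[0,0,0.001],"rotation":[0,0,78],"fingers":0},{"offset":[0,0,0.0012],"rotation":[0,0,84],"fingers":0},{"offset":[0,0,0.0012],"rotation":[0,0,90],"fingers":0},{"offset":[0,0,0.0014],"rotation":[0,0,95],"fingers":0},{"offset":[0,0,0.0014],"rotation":[0,0,100],"fingers":0},{"offset":[0,0,0.0014],"rotation":[0,0,100],"fingers":0}]' && python3 -c "
from h import *
o=observe();print(o['moment'],o['joint_positions'][5],o['joint_torque'][5])"
```

```text
time_s: 17.72
position: [0.5377, 0.2737, 0.1317]
tool_rot: [-0.003, 0.051, 0.999, 0.002]
wrist_force: [-9.9, 4.5, 12.2]
finger_gap: 0.0086
gripper_force: 51.5
[ 0.8207282   1.98120761 -0.05001382] 0.4468892513036781 0.49180760979652405
```

```bash
python3 -m creep '[{"offset":[0,0,0],"rotation":[0,0,4],"fingers":0},{"offset":[0,0,0],"rotation":[0,0,8],"fingers":0},{"offset":[0,0,0],"rotation":[0,0,8],"fingers":0},{"offset":[0,0,0],"rotation":[0,0,8],"fingers":0}]' && python3 -c "
from h import *
o=observe();print(o['moment'],o['joint_positions'][5],o['joint_torque'][5])"; python3 -m creep '[{"offset":[0,0,0],"rotation":[0,0,3],"fingers":0},{"offset":[0,0,0],"rotation":[0,0,6],"fingers":0},{"offset":[0,0,0],"rotation":[0,0,6],"fingers":0},{"offset":[0,0,0],"rotation":[0,0,6],"fingers":0}]' && python3 -c "
from h import *
o=observe();print(o['moment'],o['joint_positions'][5],o['joint_torque'][5])"
```

```text
time_s: 18.05
position: [0.5378, 0.2739, 0.1316]
tool_rot: [-0.003, 0.119, 0.993, 0.002]
wrist_force: [-9.6, 5.8, 10.3]
finger_gap: 0.0087
gripper_force: 51.4
[ 1.03906817  1.91354617 -0.02612712] 0.5838204899874667 -0.01452200609492138
time_s: 18.38
position: [0.5378, 0.274, 0.1317]
tool_rot: [-0.003, 0.168, 0.986, 0.002]
wrist_force: [-8.3, 4.7, 10.5]
finger_gap: 0.0093
gripper_force: 76.1
[0.94700612 1.89157279 1.6484402 ] 0.6840768177978701 1.6257328167557716
```

The seat is felt (1.6 N m), and the kinematics put the joint at about 3.2–3.28. I hold briefly, then back off about 94° from this commanded angle.

```bash
python3 -m creep '[{"offset":[0,0,0],"rotation":[0,0,0],"fingers":0},{"offset":[0,0,0],"rotation":[0,0,0],"fingers":0},{"offset":[0,0,0],"rotation":[0,0,-6],"fingers":0},{"offset":[0,0,0],"rotation":[0,0,-12],"fingers":0},{"offset":[0,0,-0.0002],"rotation":[0,0,-18],"fingers":0},{"offset":[0,0,-0.0003],"rotation":[0,0,-24],"fingers":0},{"offset":[0,0,-0.0004],"rotation":[0,0,-30],"fingers":0},{"offset":[0,0,-0.0005],"rotation":[0,0,-36],"fingers":0},{"offset":[0,0,-0.0006],"rotation":[0,0,-42],"fingers":0},{"offset":[0,0,-0.0007],"rotation":[0,0,-48],"fingers":0},{"offset":[0,0,-0.0008],"rotation":[0,0,-54],"fingers":0},{"offset":[0,0,-0.0009],"rotation":[0,0,-60],"fingers":0},{"offset":[0,0,-0.001],"rotation":[0,0,-66],"fingers":0},{"offset":[0,0,-0.0011],"rotation":[0,0,-72],"fingers":0},{"offset":[0,0,-0.0012],"rotation":[0,0,-78],"fingers":0},{"offset":[0,0,-0.0013],"rotation":[0,0,-84],"fingers":0},{"offset":[0,0,-0.0013],"rotation":[0,0,-90],"fingers":0},{"offset":[0,0,-0.0013],"rotation":[0,0,-94],"fingers":0},{"offset":[0,0,-0.0013],"rotation":[0,0,-94],"fingers":0},{"offset":[0,0,-0.0013],"rotation":[0,0,-94],"fingers":0}]'
python3 - <<'E'
from h import *
np.set_printoptions(precision=4,suppress=True)
o=observe();pp,r=pose();a=np.arctan2(*r.apply([1,0,0])[[1,0]]);print(o['moment'],o['joint_positions'][5],o['qvel'],"q est",(-.195-a)%np.pi)
q=snapshot("wrist");s=snapshot("scene")
for n,c in(("wrist",q),("scene",s)):
  for t in tip_of("pin_collar",c)[:1]: print(n,t["uv"],round(t["confidence"],2),atz(c,t["uv"],.075))
cv2.imwrite("pics/l.png",np.hstack([cv2.resize(q["img"],(448,336)),cv2.resize(s["img"][180:348,290:466],(352,336))]))
E
```

```text
time_s: 20.05
position: [0.539, 0.2719, 0.1328]
tool_rot: [-0.001, -0.604, 0.797, 0.001]
wrist_force: [-6.4, 0.5, 8.8]
finger_gap: 0.0087
gripper_force: 51.2
[-0.0696  1.2394  0.1133] -0.9526330946134092 [-0.0003 -0.0009  0.0018  0.0012  0.0002  0.0048] q est 1.6496681122832861
wrist [265.5, 56.9] 0.74 [0.5208 0.1738 0.075 ]
scene [361.4, 251.6] 0.52 [0.516  0.1718 0.075 ]
```

View pics/l.png

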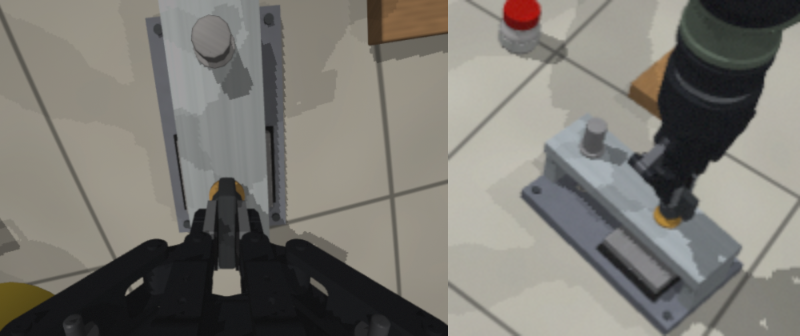

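The final picture shows the wing square in the fingers at (228,215) and the pin upright on the bridge at (212,42). The bystanders are in place, and the joint estimate is about 1.65, at rest.

```bash
python3 -c "
from rig import sign_off;print(sign_off())"
```

```text
the job is handed in; nothing more can be done
None
```

I handed the job in with the pin home in the eye and released, and the thumbscrew turned to its seat, backed off to about 1.6 rad and still gripped (about 51 N). The hand-in returned no verdict. The screw angles come from the arm's pose, and the seat was felt at about 1.6 N m, stiffer than the stated spring would give.

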